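# Cover the pan of lemons in the walk-in cooler

## Task

Put the blue cover squarely on the open black-rimmed pan of lemons, white handle up, and press it down until it sits fully home and level on the rim. It first rests high on two stiff orange strips, which have to be pushed all the way down. Leave the small red cover where it is.

Things in the scene. Friction and masses are not known exactly. Their poses are not given: they have to be found in the camera images.
- cover: Loose flat blue plastic cover, 190 (x) x 154 (y) x 5 mm, about 0.16 kg, lying flat on the table. Its handle is a solid white upright bar in the middle of the top, 90 mm long (x), 12 mm thick (y), from 5 to 33 mm above the underside. Origin: centre of the underside; z up. A half turn about z makes no difference.
- pan: Open steel food pan with a broad black rim, holding yellow lemons that lie below the rim; fixed to the table. Rim 176 (x) x 140 (y) mm outside, 18 mm wide, its flat top 80 mm above the table. Origin: centre of the underside, on the table; z up. The cover belongs centred on the rim, its long side along the pan's long side (x). Fully home, its underside lies on the rim.
- rim (a point): Centre of the rim's top plane, 80 mm above the pan's origin. Two orange strips, 150 mm long (x), 8 wide, stand out of the rim's long sides at y = +60 and -60 mm, tops 10 to 12 mm above it at the start. Each slides straight down into the rim by itself at about 5 N (10 N for both, pressed in the middle), has no spring and stays where pushed; the cover's weight does not move it.
- red_cover: Small red plastic cover, 120 x 100 x 5 mm, with a white bar handle like the blue one's; belongs to another pan and stays where it lies. Origin: centre of the underside, z up.

How it is judged:
By the outcome, as a careful person would: the job done as asked, in the order asked, and still so for the second after the job is handed in, with the robot touching nothing.
It also fails if it takes over 42 s, if anything falls off the work surface, if the arm or the gripper's body presses on something with over 40 N, if the wrist force passes 120 N, or if a joint passes its speed limit or range.

## Robot

A 6-joint arm with a two-finger parallel gripper is mounted at the origin on the work surface. World frame = base frame: x ahead of the robot, y to its left, z up, the work surface at z = 0. Lengths are in m, angles in rad, forces in N, time in s.
With the tool pointing down it reaches from about 0.4 to 0.825 m from the base axis. Payload 7 kg.
Tool frame: the origin (TCP) lies at the very end of the fingers, on their centre line; the grasp point (between the pads) lies arm.hold_point_z behind it (arm.hold_point_z is the distance from the TCP to the grasp point, in m); z points along the fingers, y is the line along which they close (so a half turn about z gives the same grasp; the last joint's range is limited). The gripper opens to 88 mm and grips with 3 to 60 N. Pads are 19 mm wide; open, the fingers measure 130 mm over their backs; the gripper's body (78 mm by 193 mm) begins 47 mm behind the grasp point.
Start: joints at [-0.97, 0.359, 0.012, 0, -1.224, -0.288], TCP at [0.208, -0.642, 0.227] pointing down, gripper open.
Joint ranges: [-3.07, 3.07], [-1.43, 2.12], [-1.02, 1.25], [-3.03, 1.67], [-3.05, -0], [-3.03, 3.03]. Speed limits (rad/s): [2.39, 2.39, 3.01, 3.14, 3.14, 3.14].

## Interface

Orientations are given as [roll, pitch, yaw] about the fixed x, y, z axes, in that order (R = Rz(yaw) Ry(pitch) Rx(roll)).
In Python, from station import arm gives the robot as it stands.
- The arm moves only by the shell command python3 nudge.py 'ROWS' [FORCE]. ROWS is a JSON object whose key "segments" holds a list of rows, 1 to 20 of them, each of 5 numbers: the finger opening in m, then dx, dy, dz in m, then a turn about the tool's z in rad; each row is the pose to reach, as a shift and turn from the pose commanded when the command began, along the tool's axes at that moment; what a row does not reach only later rows make up. A row lasts 1/12 s, in which the tool goes at most 0.0417 m and 0.125 rad, less where a joint would pass 70% of its speed; a pose out of reach is approached as far as the arm can. The fingers move at their own pace and stop on an object; FORCE is the grip in N (left out, the last holds). Time passes only in rows, so rows that do not move let the fingers close. It prints the time, the measured TCP pose, the force, the opening and the grip force at its end. Input that does not fit is refused with a message, and nothing moves.
- arm.get_state(): the state, without advancing time (a new reading comes with each control period).
- arm.grab_frame(name): name is "scene" or "top" or "wrist"; returns the picture (400x640x3 uint8, red, green, blue); there is no depth.
- arm.camera_params(name): a dict with "fx", "fy", "cx", "cy" (pixels), "T" (4x4, takes a point from camera to world coordinates); the wrist camera has in their place "hand_eye" (4x4, takes a point from camera to tool coordinates, whose origin is the TCP and whose axes are the flange's). Camera axes: x right, y down, z forward; pixel columns grow to the right and rows downward; lengths in m; the calibration is good to about 2 mm. A picture is of the moment at which its call begins: read the wrist's pose just before it. camera_params takes no time and is no camera call.
- arm.job_done(): hands the job in; it is judged then, once.
The state is a dict: "t": time; "q": joint angles; "qd": joint speeds; "joint_efforts": joint torques, N m; "eef_pos": TCP position; "ee_rot": TCP orientation; "force": force on the tool from outside, world axes, zero at the start; "moment": the same for the moment, N m; "width": finger opening in m; "gripper_force": force on a finger pad.
Only numpy, scipy, OpenCV 4.12 (cv2) and the standard library are available. Lean on these libraries where they do the work, as an engineer would, in place of code of your own. Each camera call takes 0.05 s, during which the arm holds its last target. There are 200 camera calls.

## Working session

There is one attempt and no reset: what is moved stays moved. The work goes in short steps, Python scripts to look and compute and a shell command to move; the robot and the scene stay as the last step left them, time stands still between calls to the robot, and variables do not carry over. Pictures are saved under pics/ and viewed, at most 10 in all, crops included, and the job is handed in when it is done.

```bash
ls; mkdir -p pics; python3 - <<'E'
from station import arm
import cv2,numpy as np
for n in("top","scene"):
    cv2.imwrite(f"pics/{n}0.png",arm.grab_frame(n)[:,:,::-1])
    p=arm.camera_params(n);print({k:np.round(v,3).tolist() for k,v in p.items()})
print(arm.camera_params("wrist"),arm.hold_point_z)
s=arm.get_state();print(s)
E
```

```text
nudge.py
pics
station.py
{'fx': 483.226, 'fy': 483.226, 'cx': 323.322, 'cy': 204.672, 'T': [[0.01, -0.996, 0.094, 0.52], [-1.0, -0.011, -0.01, 0.01], [0.011, -0.094, -0.996, 1.192], [0.0, 0.0, 0.0, 1.0]]}
{'fx': 519.457, 'fy': 519.457, 'cx': 317.34, 'cy': 206.644, 'T': [[0.769, 0.417, -0.483, 1.102], [0.639, -0.513, 0.574, -0.56], [-0.008, -0.75, -0.661, 0.727], [0.0, 0.0, 0.0, 1.0]]}
{'fx': 310.2966018905434, 'fy': 310.2966018905434, 'cx': 312.43711680651745, 'cy': 203.05986645649864, 'hand_eye': array([[ 1.08061214e-03, -9.57779171e-01, -2.87502854e-01,
         7.84021967e-02],
       [ 9.99999028e-01,  1.28821132e-03, -5.32902143e-04,
        -2.78272597e-05],
       [ 8.80767005e-04, -2.87501999e-01,  9.57779633e-01,
        -1.58144371e-01],
       [ 0.00000000e+00,  0.00000000e+00,  0.00000000e+00,
         1.00000000e+00]])} 0.0188
{'t': 0.1, 'q': array([-9.69897840e-01,  3.59322279e-01,  1.11752943e-02, -3.19982024e-04,
       -1.22410721e+00, -2.88106545e-01]), 'qd': array([ 2.14702830e-05, -1.86867901e-03,  1.40985159e-03,  1.62563488e-03,
       -8.44867918e-04,  1.64339265e-03]), 'joint_efforts': array([-1.26694780e-03, -5.84163272e+01,  2.93748844e+01,  7.01543167e+00,
        1.02060908e-02, -8.78662672e-05]), 'eef_pos': array([ 0.20756032, -0.64184325,  0.22572058]), 'ee_rot': array([ 3.14010940e+00, -1.25850575e-04, -2.82890956e+00]), 'force': array([ 0.30081929,  0.37663054, -0.03530488]), 'moment': array([-0.03668085,  0.05506939,  0.02627328]), 'gripper_force': 0.0, 'width': 0.08753558030721759}
```

View pics/top0.png

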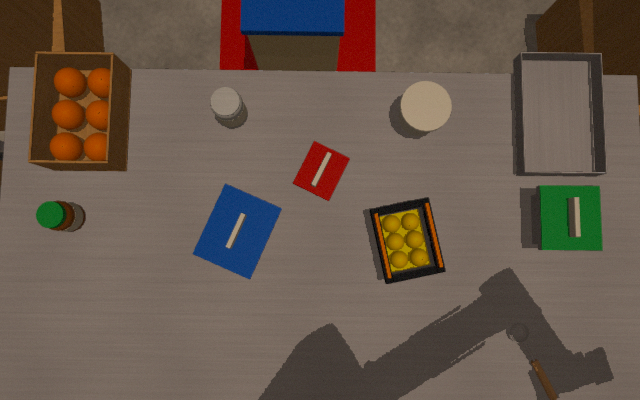

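View pics/scene0.png

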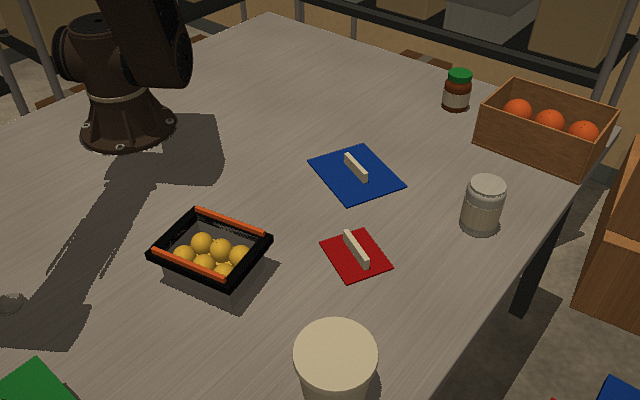

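The top view shows the blue cover near (237,231) with its handle at (235,231), the red cover near (321,170), and the pan near (407,241) with a strip on its left and right sides. The scene view shows the cover at (356,175), the red cover at (356,256) and the pan at (210,247).

```bash
cat > h.py <<'E'
import cv2,numpy as np
from station import arm
def ray(n,uv):
    p=arm.camera_params(n);T=p["T"]
    d=T[:3,:3]@np.array([(uv[0]-p["cx"])/p["fx"],(uv[1]-p["cy"])/p["fy"],1])
    return T[:3,3],d/np.linalg.norm(d)
def plane(n,uv,z):
    o,d=ray(n,uv);return o+d*(z-o[2])/d[2]
def tri(a,b):
    (o1,d1),(o2,d2)=ray("top",a),ray("scene",b)
    s=np.linalg.lstsq(np.c_[d1,-d2],o2-o1,rcond=None)[0]
    p,q=o1+s[0]*d1,o2+s[1]*d2
    return (p+q)/2,np.linalg.norm(p-q)
def mask(im,col,box):
    h=cv2.cvtColor(im,cv2.COLOR_RGB2HSV);H,S,V=h[...,0],h[...,1],h[...,2]
    m={"blue":(H>100)&(H<130)&(S>120),"red":((H<4)|(H>174))&(S>150),"orange":(H>4)&(H<15)&(S>180)&(V>110),
       "white":(S<90)&(V>135),"black":(V<38)}[col]
    o=np.zeros(m.shape,np.uint8);x0,y0,x1,y1=box;o[y0:y1,x0:x1]=m[y0:y1,x0:x1];return o
def blobs(m,k=1):
    c=cv2.findContours(m,cv2.RETR_EXTERNAL,cv2.CHAIN_APPROX_NONE)[0]
    return sorted(c,key=cv2.contourArea)[::-1][:k]
def quad(c):
    h=cv2.convexHull(c);
    for e in np.arange(.01,.2,.005):
        a=cv2.approxPolyDP(h,e*cv2.arcLength(h,True),True)[:,0]
        if len(a)<=4:return a.astype(float)
E
python3 - <<'E'
from h import *
B={"top":dict(cover=(185,175,290,285),handle=(222,205,250,255),red=(285,135,355,205),pan=(362,190,452,290)),
 "scene":dict(cover=(300,135,412,212),handle=(338,146,374,188),red=(315,222,400,290),pan=(138,200,280,300))}
R={}
for n in B:
    im=arm.grab_frame(n);b=B[n]
    R[n]=dict(cover=[quad(blobs(mask(im,"blue",b["cover"]))[0])],handle=[quad(blobs(mask(im,"white",b["handle"]))[0])],
      pan=[quad(blobs(mask(im,"black",b["pan"])|mask(im,"orange",b["pan"]))[0])],strip=[quad(c) for c in blobs(mask(im,"orange",b["pan"]),2)],
      red=[quad(blobs(mask(im,"red",b["red"]))[0])])
    for k in R[n]:print(n,k,[q.tolist() for q in R[n][k]])
for k in ("cover","handle","pan","red"):
  for a in R["top"][k][0]:
    t=[tri(a,c)+(c,) for c in R["scene"][k][0]]
    p,g,c=min(t,key=lambda v:v[1]+abs(v[0][2]-{"pan":.08,"handle":.03}.get(k,.005)))
    print(k,a,c,np.round(p,4),round(g,4))
for k,z in(("cover",.005),("pan",.08),("handle",.033),("red",.005)):
  P=np.array([plane("top",a,z) for a in R["top"][k][0]]);print(k,"plane",P.mean(0).round(4),"sides",np.linalg.norm(P-np.roll(P,-1,0),axis=1).round(4))
E
```

```text
top cover [[[225.0, 184.0], [280.0, 208.0], [249.0, 278.0], [193.0, 253.0]]]
top handle [[[242.0, 213.0], [244.0, 214.0], [228.0, 247.0], [226.0, 245.0]]]
top pan [[[427.0, 198.0], [444.0, 271.0], [386.0, 283.0], [370.0, 209.0]]]
top strip [[[426.0, 203.0], [428.0, 203.0], [442.0, 266.0], [439.0, 264.0]], [[375.0, 214.0], [377.0, 215.0], [390.0, 277.0], [388.0, 277.0]]]
top red [[[314.0, 141.0], [349.0, 158.0], [328.0, 200.0], [293.0, 183.0]]]
scene cover [[[363.0, 143.0], [406.0, 187.0], [346.0, 208.0], [307.0, 160.0]]]
scene handle [[[344.0, 153.0], [348.0, 152.0], [367.0, 172.0], [363.0, 173.0]]]
scene pan [[[193.0, 206.0], [272.0, 235.0], [229.0, 295.0], [146.0, 258.0]]]
scene strip [[[151.0, 248.0], [225.0, 276.0], [219.0, 278.0]], [[264.0, 230.0], [260.0, 235.0], [196.0, 211.0], [195.0, 207.0]]]
scene red [[[363.0, 227.0], [393.0, 268.0], [346.0, 285.0], [319.0, 242.0]]]
cover [225. 184.] [406. 187.] [0.6805 0.2432 0.0016] 0.0007
cover [280. 208.] [346. 208.] [0.6214 0.1051 0.0018] 0.0018
cover [249. 278.] [307. 160.] [0.4504 0.1774 0.0063] 0.0001
cover [193. 253.] [363. 143.] 
[... 339 characters left out ...]
[444. 271.] [146. 258.] [ 0.4751 -0.2799  0.0687] 0.0027
pan [386. 283.] [193. 206.] [ 0.4461 -0.1455  0.0808] 0.0012
pan [370. 209.] [272. 235.] [ 0.6153 -0.1083  0.0808] 0.0001
red [314. 141.] [393. 268.] [0.7912 0.0239 0.0037] 0.0006
red [349. 158.] [346. 285.] [ 0.7489 -0.0639  0.0044] 0.0003
red [328. 200.] [319. 242.] [ 0.6431 -0.0123  0.0059] 0.0008
red [293. 183.] [363. 227.] [0.6847 0.075  0.0067] 0.0019
cover plane [0.5653 0.2101 0.005 ] sides [0.1487 0.186  0.1499 0.1854]
pan plane [ 0.5447 -0.1932  0.08  ] sides [0.1717 0.1359 0.1729 0.1351]
handle plane [0.5661 0.2097 0.033 ] sides [0.0054 0.0871 0.0068 0.085 ]
red plane [0.7166 0.0054 0.005 ] sides [0.0972 0.1176 0.0964 0.1179]
```

Heights check out: the cover top is near z=5 mm, the handle top near 34 mm, and the rim near 80 mm. The cover's yaw is about -0.41 and the pan's about 0.214. Next I work out the moves.

```bash
cat >> h.py <<'E'
from scipy.spatial.transform import Rotation as Ro
def go(p,yaw):
    s=arm.get_state();R=Ro.from_euler("xyz",s["ee_rot"]).as_matrix()
    d=R.T@(np.array(p)-s["eef_pos"]);e=(yaw-s["ee_rot"][2]+np.pi/2)%np.pi-np.pi/2
    print("tool d",d.round(4),"len",np.linalg.norm(d).round(3),"turn",round(-e,3),"ee",s["eef_pos"].round(4),s["ee_rot"].round(4),"F",s["force"].round(1),"t",round(s["t"],2))
E
python3 -c "
from h import *
go([.565,.210,.2],-.415)"
```

```text
tool d [-0.6022  0.7007  0.0266] len 0.924 turn 0.728 ee [ 0.2076 -0.642   0.226 ] [ 3.1406e+00 -1.0000e-04 -2.8289e+00] F [-0.9 -0.3  0.5] t 0.2
```

```bash
python3 nudge.py '{"segments": [[0.088, -0.04, 0.045, 0.002, 0.05], [0.088, -0.07, 0.08, 0.003, 0.1], [0.088, -0.1, 0.115, 0.004, 0.15], [0.088, -0.125, 0.145, 0.006, 0.2], [0.088, -0.15, 0.175, 0.007, 0.25], [0.088, -0.175, 0.205, 0.008, 0.3], [0.088, -0.2, 0.235, 0.01, 0.35], [0.088, -0.225, 0.265, 0.011, 0.4], [0.088, -0.25, 0.29, 0.012, 0.45], [0.088, -0.275, 0.32, 0.013, 0.5], [0.088, -0.3, 0.35, 0.014, 0.55], [0.088, -0.33, 0.38, 0.015, 0.6], [0.088, -0.355, 0.41, 0.016, 0.65], [0.088, -0.38, 0.44, 0.018, 0.7], [0.088, -0.405, 0.47, 0.02, 0.728], [0.088, -0.43, 0.5, 0.022, 0.728], [0.088, -0.455, 0.53, 0.024, 0.728], [0.088, -0.48, 0.56, 0.026, 0.728], [0.088, -0.505, 0.585, 0.026, 0.728], [0.088, -0.53, 0.615, 0.026, 0.728]]}'
python3 -c "
from h import *
go([.565,.210,.2],-.415)"
```

```text
t: 1.87
eef_pos: [0.523, 0.1077, 0.2005]
ee_rot: [-3.142, 0.0, 2.727]
force: [-0.2, -0.4, 0.5]
width: 0.0877
gripper_force: 0.0
tool d [0.0028 0.1105 0.0005] len 0.111 turn 0.0 ee [0.523  0.1077 0.2005] [-3.1416  0.      2.7268] F [-0.2 -0.4  0.5] t 1.87
```

```bash
python3 nudge.py '{"segments": [[0.088, 0.001, 0.04, 0, 0], [0.088, 0.002, 0.08, 0, 0], [0.088, 0.003, 0.11, 0, 0], [0.088, 0.003, 0.11, 0, 0], [0.088, 0.003, 0.11, 0, 0], [0.088, 0.003, 0.11, 0, 0]]}'
python3 - <<'E'
from h import *
s=arm.get_state();im=arm.grab_frame("wrist");cv2.imwrite("pics/w1.png",im[:,:,::-1]);print(s["eef_pos"],s["ee_rot"])
E
```

```text
t: 2.37
eef_pos: [0.5639, 0.2077, 0.2]
ee_rot: [-3.141, -0.001, 2.727]
force: [0.4, 0.5, 0.6]
width: 0.0876
gripper_force: 0.0
[0.56388042 0.20774544 0.19999467] [-3.14057342e+00 -7.43984001e-04  2.72674102e+00]
```

View pics/w1.png

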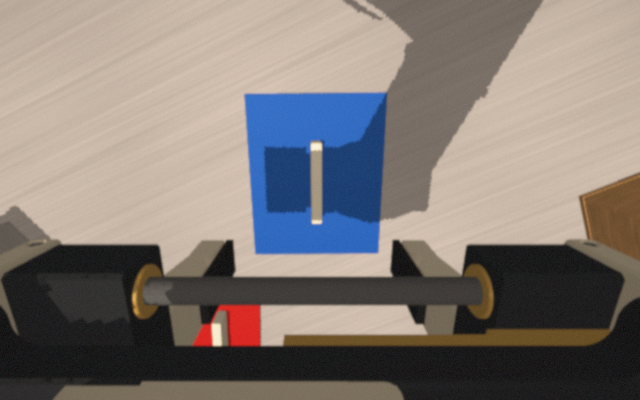

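The wrist view shows the cover with its handle running from (316,142) to (317,223), nearly parallel to the tool's x axis. Next is a refined position from this view.

```bash
cat >> h.py <<'E'
def wray(uv,s):
    p=arm.camera_params("wrist");W=np.eye(4);W[:3,:3]=Ro.from_euler("xyz",s["ee_rot"]).as_matrix();W[:3,3]=s["eef_pos"]
    T=W@p["hand_eye"];d=T[:3,:3]@np.array([(uv[0]-p["cx"])/p["fx"],(uv[1]-p["cy"])/p["fy"],1]);return T[:3,3],d
def wplane(uv,z,s):
    o,d=wray(uv,s);return o+d*(z-o[2])/d[2]
E
python3 - <<'E'
from h import *
s=arm.get_state();im=arm.grab_frame("wrist")
q=quad(blobs(mask(im,"blue",(230,80,400,262)))[0]);P=np.array([wplane(u,.005,s) for u in q])
print(q.tolist(),P.round(4).tolist(),P.mean(0).round(4),np.linalg.norm(P-np.roll(P,-1,0),axis=1).round(4))
h=cv2.cvtColor(im,cv2.COLOR_RGB2HSV)[130:235,300:335];m=((h[...,1]<110)&(h[...,2]>90)).astype(np.uint8)
c=blobs(m)[0]+np.array([300,130]);r=cv2.minAreaRect(c);b=quad(c);H=np.array([wplane(u,.033,s) for u in b]);print(r,b.tolist(),H.round(4).tolist(),H.mean(0).round(4))
e=max([(b[i]-b[(i+1)%4],i) for i in range(4)],key=lambda v:np.hypot(*v[0]))[1];d=H[e]-H[(e+1)%4];print("yaw",np.arctan(d[1]/d[0]))
for i in range(4):
  d=P[i]-P[(i+1)%4];print(np.arctan2(d[1],d[0]))
go([.565,.210,.2],-.415)
E
```

```text
[[385.0, 93.0], [377.0, 251.0], [257.0, 252.0], [246.0, 95.0]] [[0.5076, 0.3166, 0.005], [0.6789, 0.244, 0.005], [0.6199, 0.1063, 0.005], [0.4493, 0.1788, 0.005]] [0.5639 0.2114 0.005 ] [0.186  0.1498 0.1854 0.1496]
((316.5, 182.0), (84.0, 13.0), 90.0) [[321.0, 140.0], [322.0, 222.0], [313.0, 224.0], [310.0, 143.0]] [[0.523, 0.2343, 0.033], [0.6061, 0.1997, 0.033], [0.6043, 0.1896, 0.033], [0.5212, 0.2227, 0.033]] [0.5636 0.2116 0.033 ]
yaw -0.39399027486048216
2.74089561002152
1.1661730335536182
-0.4018016724436877
-1.9715817301965344
tool d [0.0003 0.0031 0.0006] len 0.003 turn -0.001 ee [0.564  0.207  0.2006] [-3.1414e+00 -2.0000e-04  2.7257e+00] F [-0.9 -0.4  0.6] t 2.47
```

```bash
python3 nudge.py '{"segments": [[0.05, 0.001, 0.0035, 0.04, -0.012], [0.05, 0.001, 0.0035, 0.08, -0.012], [0.05, 0.001, 0.0035, 0.115, -0.012], [0.05, 0.001, 0.0035, 0.145, -0.012], [0.05, 0.001, 0.0035, 0.17, -0.012], [0.05, 0.001, 0.0035, 0.182, -0.012], [0.05, 0.001, 0.0035, 0.19, -0.012], [0.05, 0.001, 0.0035, 0.19, -0.012], [0, 0.001, 0.0035, 0.19, -0.012], [0, 0.001, 0.0035, 0.19, -0.012], [0, 0.001, 0.0035, 0.19, -0.012], [0, 0.001, 0.0035, 0.19, -0.012], [0, 0.001, 0.0035, 0.19, -0.012], [0, 0.001, 0.0035, 0.19, -0.012]]}' 40
```

```text
t: 3.63
eef_pos: [0.5651, 0.2117, 0.0111]
ee_rot: [3.141, 0.0, 2.738]
force: [-0.1, 0.2, -0.1]
width: 0.0155
gripper_force: 0.0
```

```bash
python3 nudge.py '{"segments": [[0, 0, 0, 0, 0], [0, 0, 0, 0, 0], [0, 0, 0, 0, 0], [0, 0, 0, 0, 0]]}' 45; python3 nudge.py '{"segments": [[0, 0, 0, -0.02, 0], [0, 0, 0, -0.06, 0], [0, 0, 0, -0.1, 0], [0, 0, 0, -0.14, 0], [0, 0, 0, -0.17, 0], [0, 0, 0, -0.18, 0], [0, 0, 0, -0.18, 0], [0, 0, 0, -0.18, 0]]}'
python3 - <<'E'
from h import *
s=arm.get_state();im=arm.grab_frame("wrist");cv2.imwrite("pics/w2.png",im[:,:,::-1])
go([.5447,-.1932,.2],.214)
E
```

```text
t: 3.97
eef_pos: [0.565, 0.2116, 0.0109]
ee_rot: [3.141, 0.0, 2.739]
force: [-2.3, -0.3, 5.9]
width: 0.0117
gripper_force: 45.0
t: 4.63
eef_pos: [0.5643, 0.2114, 0.1898]
ee_rot: [3.141, -0.001, 2.738]
force: [-0.5, -0.3, -2.3]
width: 0.0118
gripper_force: 45.0
tool d [-0.1412 -0.3793 -0.0109] len 0.405 turn -0.618 ee [0.5638 0.2111 0.1887] [-3.1399e+00 -1.9000e-03  2.7380e+00] F [ 1.1 -0.1 -1.9] t 4.68
```

View pics/w2.png

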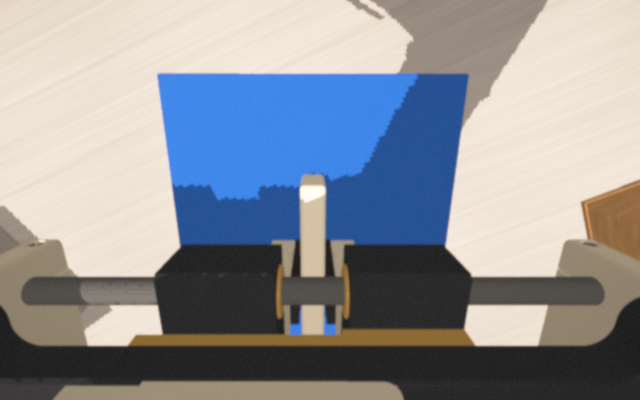

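The wrist view shows the cover held level and square, with its far edge from (159,74) to (467,74) and the handle between the pads. Before placing, I look at the pan with the wrist camera from just beyond it.

```bash
python3 - <<'E'
from h import *
s=arm.get_state();im=arm.grab_frame("wrist")
q=quad(blobs(mask(im,"blue",(140,60,490,243)))[0]);R=Ro.from_euler("xyz",s["ee_rot"]).as_matrix()
for u in q: print(u,(R.T@(wplane(u,s["eef_pos"][2]-.006,s)-s["eef_pos"])).round(4))
u=np.mean([[426,203],[428,203],[442,266],[439,264],[375,214],[377,215],[390,277],[388,277]],0);print("strips",plane("top",u,.091))
go([.645,-.172,.25],.214)
E
```

```text
[467.  75.] [0.0947 0.0754 0.006 ]
[444. 242.] [0.0057 0.075  0.0059]
[181. 242.] [ 0.0054 -0.076   0.0061]
[159.  74.] [ 0.095  -0.076   0.0063]
strips [ 0.54473435 -0.194296    0.091     ]
tool d [-0.225  -0.3204 -0.0614] len 0.396 turn -0.618 ee [0.5637 0.2109 0.1883] [-3.1389e+00 -2.2000e-03  2.7380e+00] F [ 0.6 -0.  -1.7] t 4.73
```

```bash
python3 nudge.py '{"segments": [[0, -0.008, -0.01, -0.02, -0.03], [0, -0.02, -0.03, -0.04, -0.08], [0, -0.04, -0.055, -0.06, -0.14], [0, -0.06, -0.085, -0.06, -0.2], [0, -0.08, -0.115, -0.06, -0.26], [0, -0.1, -0.145, -0.06, -0.32], [0, -0.12, -0.175, -0.06, -0.38], [0, -0.14, -0.205, -0.06, -0.44], [0, -0.16, -0.235, -0.06, -0.5], [0, -0.18, -0.265, -0.06, -0.56], [0, -0.2, -0.29, -0.06, -0.6], [0, -0.215, -0.31, -0.06, -0.618], [0, -0.225, -0.32, -0.06, -0.618], [0, -0.225, -0.32, -0.06, -0.618], [0, -0.225, -0.32, -0.06, -0.618], [0, -0.225, -0.32, -0.06, -0.618]]}'
python3 - <<'E'
from h import *
s=arm.get_state();im=arm.grab_frame("wrist");cv2.imwrite("pics/w3.png",im[:,:,::-1])
c=blobs(mask(im,"orange",(0,0,640,400)),2)
for k in c:
  r=cv2.minAreaRect(k);print(r,[wplane(u,.091,s).round(4).tolist() for u in cv2.boxPoints(r)])
c=blobs(mask(im,"black",(150,0,480,240))|mask(im,"orange",(150,0,480,240)))[0];q=quad(c)
print(q.tolist(),[wplane(u,.08,s).round(4).tolist() for u in q]); print(s["eef_pos"],s["ee_rot"])
E
```

```text
t: 6.07
eef_pos: [0.6459, -0.1704, 0.2492]
ee_rot: [3.141, -0.002, -2.927]
force: [-0.4, 0.5, -1.2]
width: 0.0119
gripper_force: 45.0
((251.447509765625, 35.50276184082031), (71.16465759277344, 2.838176965713501), 86.98721313476562) [[0.4897, -0.2634, 0.091], [0.4891, -0.2609, 0.091], [0.5463, -0.2482, 0.091], [0.547, -0.2507, 0.091]]
((372.25079345703125, 35.48615264892578), (2.440680742263794, 71.16803741455078), 3.1798300743103027) [[0.5231, -0.1427, 0.091], [0.4658, -0.1548, 0.091], [0.4655, -0.1526, 0.091], [0.5228, -0.1404, 0.091]]
[[249.0, 0.0], [251.0, 2.0], [254.0, 71.0], [252.0, 71.0]] [[0.4867, -0.2652, 0.08], [0.4879, -0.2632, 0.08], [0.5456, -0.251, 0.08], [0.5461, -0.2529, 0.08]]
[ 0.6458534  -0.17039879  0.2491976 ] [ 3.14077867e+00 -1.96526529e-03 -2.92701821e+00]
```

View pics/w3.png

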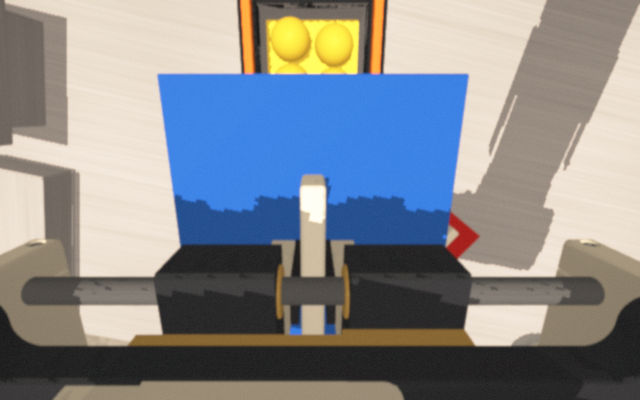

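The strips show at columns 250 and 375, parallel to the tool at a yaw of 0.213. Their centreline agrees with the top view to under 1 mm. Next I move to a hover over the pan.

```bash
python3 -c "
from h import *
go([.5443,-.1937,.115],.213)"
```

```text
tool d [ 0.1042 -0.0014  0.1348] len 0.17 turn 0.002 ee [ 0.646  -0.1701  0.2497] [ 3.1410e+00 -1.2000e-03 -2.9263e+00] F [-1.3 -0.1 -2.1] t 6.12
```

```bash
python3 nudge.py '{"segments": [[0, 0.02, 0, 0, 0.002], [0, 0.05, 0, 0, 0.002], [0, 0.08, -0.001, 0.01, 0.002], [0, 0.1, -0.0015, 0.03, 0.002], [0, 0.104, -0.0015, 0.06, 0.002], [0, 0.104, -0.0015, 0.09, 0.002], [0, 0.104, -0.0015, 0.115, 0.002], [0, 0.104, -0.0015, 0.13, 0.002], [0, 0.104, -0.0015, 0.1345, 0.002], [0, 0.104, -0.0015, 0.1345, 0.002], [0, 0.104, -0.0015, 0.1345, 0.002], [0, 0.104, -0.0015, 0.1345, 0.002]]}'
python3 - <<'E'
from h import *
im=arm.grab_frame("top");im2=arm.grab_frame("scene");cv2.imwrite("pics/t2.png",np.hstack([cv2.resize(im[150:330,330:490],None,fx=2.5,fy=2.5),cv2.resize(im2[160:340,110:270],None,fx=2.5,fy=2.5)])[:,:,::-1])
q=quad(blobs(mask(im,"blue",(350,170,470,300)))[0]);P=np.array([plane("top",u,.109) for u in q]);print(q.tolist(),P.mean(0),np.linalg.norm(P-np.roll(P,-1,0),axis=1).round(4))
go([.5443,-.1937,.115],.213)
E
```

```text
t: 7.12
eef_pos: [0.5461, -0.1945, 0.1176]
ee_rot: [-3.141, 0.002, -2.928]
force: [-0.6, 0.0, -2.5]
width: 0.0115
gripper_force: 45.0
[[453.0, 273.0], [387.0, 287.0], [382.0, 266.0], [438.0, 265.0]] [ 0.47150118 -0.20590734  0.109     ] [0.1508 0.0474 0.1251 0.0375]
tool d [0.0013 0.0013 0.0025] len 0.003 turn 0.0 ee [ 0.5458 -0.1947  0.1175] [-3.1409e+00  2.3000e-03 -2.9284e+00] F [-0.1 -0.4 -0.6] t 7.22
```

View pics/t2.png

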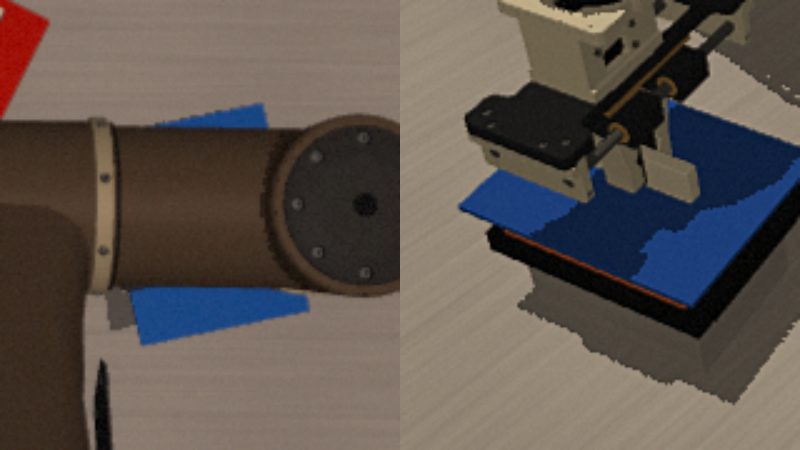

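The cover hovers squarely over the rim. The arm hides its middle from the top camera, but its near corners at (453,273) and (387,287) are visible. I compare them with the pan's near corners in the same camera.

```bash
python3 - <<'E'
from h import *
a=.213;f=np.array([np.cos(a),np.sin(a)]);l=np.array([-f[1],f[0]])
for n,us,z,h in(("cover",[(453,273),(387,287)],.112,.095),("pan",[(444,271),(386,283)],.08,.088)):
  P=np.array([plane("top",u,z)[:2] for u in us]);m=P.mean(0)+h*f;d=P[1]-P[0];print(n,m,"f,l",m@f,m@l,"w",np.hypot(*d),"yaw",np.arctan2(d[1],d[0])-np.pi/2)
for i in range(4):s=arm.get_state();print(s["eef_pos"],s["eef_pos"][:2]@f,s["eef_pos"][:2]@l)
E
```

```text
cover [ 0.54865363 -0.19628003] f,l 0.4947624425280741 -0.30782589129344123 w 0.15037906566973103 yaw 0.21525701359607874
pan [ 0.54659007 -0.19305166] f,l 0.49342797693992385 -0.30423425555863426 w 0.13594517681335175 yaw 0.21057727959429062
[ 0.5458399  -0.1946573   0.11745887] 0.492355339713144 -0.305645029361139
[ 0.5458399  -0.1946573   0.11745887] 0.492355339713144 -0.305645029361139
[ 0.5458399  -0.1946573   0.11745887] 0.492355339713144 -0.305645029361139
[ 0.5458399  -0.1946573   0.11745887] 0.492355339713144 -0.305645029361139
```

```bash
python3 nudge.py '{"segments": [[0, 0.0015, 0.002, 0, 0], [0, 0.0015, 0.002, 0, 0], [0, 0.0015, 0.002, 0.004, 0], [0, 0.0015, 0.002, 0.008, 0], [0, 0.0015, 0.002, 0.01, 0], [0, 0.0015, 0.002, 0.012, 0], [0, 0.0015, 0.002, 0.014, 0], [0, 0.0015, 0.002, 0.014, 0]]}' 50; python3 nudge.py '{"segments": [[0, 0, 0, 0.002, 0], [0, 0, 0, 0.003, 0], [0, 0, 0, 0.004, 0], [0, 0, 0, 0.005, 0], [0, 0, 0, 0.006, 0], [0, 0, 0, 0.006, 0]]}'
```

```text
t: 7.88
eef_pos: [0.543, -0.1932, 0.1017]
ee_rot: [3.142, -0.001, -2.929]
force: [0.2, -0.3, -1.4]
width: 0.0117
gripper_force: 50.0
t: 8.38
eef_pos: [0.5432, -0.1933, 0.0969]
ee_rot: [-3.141, 0.0, -2.929]
force: [-2.5, 1.1, 6.4]
width: 0.0115
gripper_force: 50.0
```

```bash
for i in 1; do python3 nudge.py '{"segments": [[0, 0, 0, 0.001, 0], [0, 0, 0, 0.002, 0], [0, 0, 0, 0.003, 0], [0, 0, 0, 0.004, 0], [0, 0, 0, 0.005, 0], [0, 0, 0, 0.005, 0]]}'; done; python3 nudge.py '{"segments": [[0, 0, 0, 0.001, 0], [0, 0, 0, 0.002, 0], [0, 0, 0, 0.003, 0], [0, 0, 0, 0.003, 0]]}'
```

```text
t: 8.88
eef_pos: [0.5431, -0.1933, 0.0919]
ee_rot: [-3.141, 0.0, -2.929]
force: [-3.2, 1.4, 7.5]
width: 0.0114
gripper_force: 50.0
t: 9.22
eef_pos: [0.5432, -0.1933, 0.0909]
ee_rot: [-3.141, 0.001, -2.928]
force: [-8.7, 4.7, 22.9]
width: 0.0117
gripper_force: 50.0
```

```bash
python3 nudge.py '{"segments": [[0, 0, 0, 0.001, 0], [0, 0, 0, 0.0015, 0], [0, 0, 0, 0.0015, 0], [0, 0, 0, 0.0015, 0]]}'; python3 nudge.py '{"segments": [[0, 0, 0, -0.003, 0], [0.04, 0, 0, -0.003, 0], [0.04, 0, 0, -0.003, 0], [0.04, 0, 0, -0.003, 0], [0.04, 0, 0, -0.003, 0], [0.04, 0, 0, -0.003, 0], [0.04, 0, 0, -0.02, 0], [0.04, 0, 0, -0.05, 0], [0.04, 0, 0, -0.09, 0], [0.04, -0.02, 0, -0.12, 0], [0.04, -0.05, 0, -0.15, 0], [0.04, -0.05, 0, -0.15, 0], [0.04, -0.05, 0, -0.15, 0]]}'
python3 - <<'E'
from h import *
s=arm.get_state();w=arm.grab_frame("wrist");im2=arm.grab_frame("scene");cv2.imwrite("pics/e1.png",np.hstack([w[:400,120:520],cv2.resize(im2[160:320,120:280],None,fx=2.5,fy=2.5)])[:,:,::-1])
q=quad(blobs(mask(w,"blue",(150,60,490,243)))[0]);print(q.tolist());P=np.array([wplane(u,.085,s) for u in q]);print(P.round(4).tolist(),P.mean(0),np.linalg.norm(P-np.roll(P,-1,0),axis=1).round(4))
go([.5443,-.1937,.24],.213)
E
```

```text
t: 9.55
eef_pos: [0.5432, -0.1933, 0.0908]
ee_rot: [-3.14, 0.002, -2.927]
force: [-14.0, 7.8, 35.0]
width: 0.0116
gripper_force: 50.0
t: 10.63
eef_pos: [0.5939, -0.1823, 0.2379]
ee_rot: [-3.141, 0.003, -2.928]
force: [-1.0, 0.8, -1.6]
width: 0.04
gripper_force: 0.0
[[395.0, 60.0], [383.0, 225.0], [243.0, 225.0], [231.0, 60.0]]
[[0.4589, -0.1345, 0.085], [0.617, -0.1004, 0.085], [0.649, -0.2468, 0.085], [0.4909, -0.2817, 0.085]] [ 0.55391965 -0.19086806  0.085     ] [0.1618 0.1498 0.1619 0.1506]
tool d [ 0.0483 -0.0012 -0.0046] len 0.049 turn -0.0 ee [ 0.5912 -0.1824  0.2353] [ 3.1407e+00 -1.8000e-03 -2.9289e+00] F [-0.4  0.6 -1. ] t 10.73
```

View pics/e1.png

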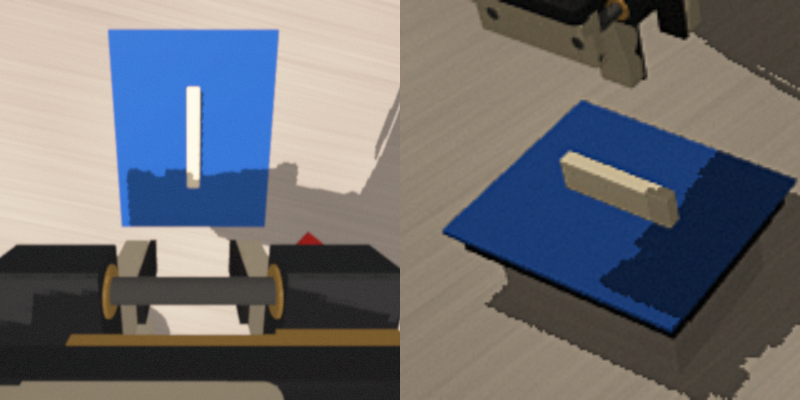

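The cover looks seated: no orange shows, and only a thin even rim is visible under its edge. I move the arm aside and check the level from two views.

```bash
python3 nudge.py '{"segments": [[0.04, 0, -0.03, -0.02, 0], [0.04, 0, -0.07, -0.03, 0], [0.04, 0, -0.11, -0.03, 0], [0.04, 0, -0.15, -0.03, 0], [0.04, 0, -0.19, -0.03, 0], [0.04, 0, -0.23, -0.03, 0], [0.04, 0, -0.27, -0.03, 0], [0.04, 0, -0.3, -0.03, 0], [0.04, 0, -0.3, -0.03, 0], [0.04, 0, -0.3, -0.03, 0]]}'
python3 - <<'E'
from h import *
t=arm.grab_frame("top");c=arm.grab_frame("scene")
cv2.imwrite("pics/e2.png",np.hstack([cv2.resize(t[180:300,350:470],None,fx=3.3,fy=3.3),cv2.resize(c[190:310,130:290],None,fx=2.5,fy=3.3)])[:,:,::-1])
a=quad(blobs(mask(t,"blue",(350,175,470,300)))[0]);b=quad(blobs(mask(c,"blue",(120,180,300,310)))[0])
for u in a:
  p,g,v=min([tri(u,v)+(v,) for v in b],key=lambda k:k[1]+abs(k[0][2]-.085));print(u,v,p.round(4),round(g,4))
P=np.array([plane("top",u,.085) for u in a]);print(P.mean(0),np.linalg.norm(P-np.roll(P,-1,0),axis=1).round(4))
d=P-np.roll(P,-1,0);print(np.arctan2(d[:,1],d[:,0]))
E
```

```text
t: 11.57
eef_pos: [0.6537, -0.4775, 0.2625]
ee_rot: [3.138, -0.004, -2.932]
force: [0.1, 0.9, -0.3]
width: 0.0395
gripper_force: 0.0
[430. 194.] [228. 293.] [ 0.6516 -0.2478  0.0808] 0.0002
[449. 274.] [137. 252.] [ 0.4685 -0.2877  0.0856] 0.0006
[384. 287.] [192. 200.] [ 0.4377 -0.1398  0.0874] 0.0006
[367. 207.] [277. 231.] [ 0.6196 -0.1003  0.0873] 0.0013
[ 0.54414736 -0.19396066  0.085     ] [0.1875 0.1514 0.1858 0.1491]
[ 0.22274982 -1.36694358 -2.93075644  1.78554996]
```

View pics/e2.png

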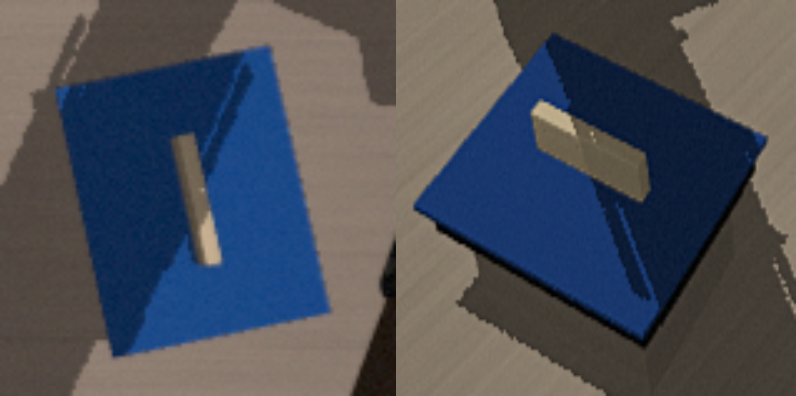

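The cover is centred within 1 mm of the pan. The corner heights average 85 mm, but they spread too much to prove it is level. I check by pressing gently with closed fingers directly over each strip, which also confirms both are home.

```bash
python3 -c "
from h import *
go([.5561,-.2495,.1],.213);go([.5320,-.1381,.1],.213)"
```

```text
tool d [0.0482 0.2414 0.1654] len 0.297 turn -0.001 ee [ 0.6545 -0.4755  0.2649] [ 3.1399e+00 -2.0000e-03 -2.9293e+00] F [ 0.3 -0.3  0.5] t 11.67
tool d [0.0483 0.3553 0.1656] len 0.395 turn -0.001 ee [ 0.6545 -0.4755  0.2649] [ 3.1399e+00 -2.0000e-03 -2.9293e+00] F [ 0.3 -0.3  0.5] t 11.67
```

```bash
python3 nudge.py '{"segments": [[0, 0.01, 0.04, 0, 0], [0, 0.02, 0.08, 0, 0], [0, 0.03, 0.12, 0, 0], [0, 0.04, 0.16, 0, 0], [0, 0.045, 0.2, 0, 0], [0, 0.048, 0.23, 0, 0], [0, 0.048, 0.241, 0.02, 0], [0, 0.048, 0.241, 0.06, 0], [0, 0.048, 0.241, 0.1, 0], [0, 0.048, 0.241, 0.14, 0], [0, 0.048, 0.241, 0.16, 0], [0, 0.048, 0.241, 0.166, 0], [0, 0.048, 0.241, 0.166, 0], [0, 0.048, 0.241, 0.166, 0]]}' 20; python3 nudge.py '{"segments": [[0, 0, 0, 0.004, 0], [0, 0, 0, 0.008, 0], [0, 0, 0, 0.01, 0], [0, 0, 0, 0.011, 0], [0, 0, 0, 0.011, 0]]}'; python3 nudge.py '{"segments": [[0, 0, 0, 0.001, 0], [0, 0, 0, 0.002, 0], [0, 0, 0, 0.003, 0], [0, 0, 0, 0.003, 0]]}'
```

```text
t: 12.83
eef_pos: [0.5582, -0.2501, 0.1021]
ee_rot: [-3.141, 0.001, -2.927]
force: [0.5, -0.5, 0.6]
width: 0.0005
gripper_force: 0.0
t: 13.25
eef_pos: [0.5574, -0.2505, 0.0896]
ee_rot: [-3.142, 0.0, -2.929]
force: [-0.1, 0.3, 0.4]
width: 0.0005
gripper_force: 0.0
t: 13.58
eef_pos: [0.5574, -0.2503, 0.0863]
ee_rot: [3.141, -0.0, -2.929]
force: [-0.5, -0.3, -1.3]
width: 0.0005
gripper_force: 0.0
```

```bash
python3 nudge.py '{"segments": [[0, 0, 0, 0.001, 0], [0, 0, 0, 0.0015, 0], [0, 0, 0, 0.0015, 0]]}'; python3 nudge.py '{"segments": [[0, 0, 0, 0.001, 0], [0, 0, 0, 0.0015, 0], [0, 0, 0, 0.0015, 0]]}'
```

```text
t: 13.83
eef_pos: [0.5576, -0.2504, 0.0854]
ee_rot: [-3.141, 0.0, -2.929]
force: [-0.2, 0.5, 3.3]
width: 0.0003
gripper_force: 1.6
t: 14.08
eef_pos: [0.5576, -0.2504, 0.0853]
ee_rot: [-3.141, 0.001, -2.928]
force: [-5.2, 3.9, 13.9]
width: 0.0004
gripper_force: 7.2
```

The -y side is solid at 85.3 mm under 14 N. Next is the +y side.

```bash
python3 nudge.py '{"segments": [[0, 0, 0, -0.03, 0], [0, 0, 0, -0.06, 0], [0, 0, 0.03, -0.06, 0], [0, 0, 0.07, -0.06, 0], [0, 0, 0.105, -0.06, 0], [0, 0, 0.113, -0.06, 0], [0, 0, 0.113, -0.06, 0], [0, 0, 0.113, -0.03, 0], [0, 0, 0.113, -0.012, 0], [0, 0, 0.113, -0.007, 0], [0, 0, 0.113, -0.004, 0], [0, 0, 0.113, -0.004, 0]]}'; python3 nudge.py '{"segments": [[0, 0, 0, 0.001, 0], [0, 0, 0, 0.002, 0], [0, 0, 0, 0.002, 0]]}'; python3 nudge.py '{"segments": [[0, 0, 0, 0.001, 0], [0, 0, 0, 0.002, 0], [0, 0, 0, 0.002, 0]]}'
```

```text
t: 15.08
eef_pos: [0.5338, -0.1405, 0.0874]
ee_rot: [-3.141, -0.001, -2.929]
force: [0.6, 0.2, 1.4]
width: 0.0005
gripper_force: 0.0
t: 15.33
eef_pos: [0.5341, -0.1401, 0.0862]
ee_rot: [-3.141, 0.001, -2.929]
force: [0.1, -0.4, 0.4]
width: 0.0004
gripper_force: 0.0
t: 15.58
eef_pos: [0.5341, -0.14, 0.0853]
ee_rot: [-3.141, 0.001, -2.928]
force: [-4.3, 2.5, 12.0]
width: -0.0
gripper_force: 6.1
```

Both sides sit at 85.3 mm, so the cover is level and fully home. I retreat, check that nothing shifted, and hand in.

```bash
python3 nudge.py '{"segments": [[0, 0, 0, -0.03, 0], [0, 0, 0, -0.07, 0], [0, 0, 0, -0.11, 0], [0, 0, -0.03, -0.15, 0], [0, 0, -0.07, -0.17, 0], [0, 0, -0.11, -0.17, 0], [0, 0, -0.15, -0.17, 0], [0, 0, -0.19, -0.17, 0], [0, 0, -0.23, -0.17, 0], [0, 0, -0.27, -0.17, 0], [0, 0, -0.31, -0.17, 0], [0, 0, -0.34, -0.17, 0], [0, 0, -0.36, -0.17, 0], [0, 0, -0.36, -0.17, 0], [0, 0, -0.36, -0.17, 0]]}'
python3 - <<'E'
from h import *
t=arm.grab_frame("top")
a=quad(blobs(mask(t,"blue",(350,175,470,300)))[0]);P=np.array([plane("top",u,.085) for u in a]);d=P-np.roll(P,-1,0)
r=quad(blobs(mask(t,"red",(285,135,355,205)))[0])
print(a.tolist(),P.mean(0),np.arctan2(d[:,1],d[:,0]).round(3),r.tolist())
if np.hypot(*(P.mean(0)[:2]-[.5445,-.1937]))<.003: print(arm.job_done())
E
```

```text
t: 16.83
eef_pos: [0.6092, -0.493, 0.2522]
ee_rot: [3.14, -0.001, -2.931]
force: [-0.3, 0.6, 0.1]
width: 0.0005
gripper_force: 0.0
[[431.0, 194.0], [449.0, 274.0], [384.0, 287.0], [367.0, 207.0]] [ 0.54415393 -0.19453985  0.085     ] [ 0.211 -1.367 -2.931  1.782] [[314.0, 141.0], [349.0, 158.0], [328.0, 200.0], [293.0, 183.0]]
the job is handed in; nothing more can be done
None
```

The blue cover is on the pan, handle up, centred within about 1 mm and pressed fully home and level (85.3 mm over both strips); the red cover was not moved, and the job was handed in at about 17 s.

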